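# Load the hole plates into the slotted rack and clamp them

## Robot

A 7-joint arm with a two-finger parallel gripper is mounted at the origin on the work surface. World frame = base frame: x ahead of the robot, y to its left, z up, the work surface at z = 0. Lengths are in m, angles in rad, forces in N, time in s.
With the tool pointing down it reaches from about 0.4 to 0.85 m from the base axis. Payload 4.5 kg.
Tool frame: the origin (TCP) lies midway between the tips of the shut fingers; the grasp point (between the pads) lies 19 mm behind it; z points along the fingers, y is the line along which they close (so a half turn about z gives the same grasp; the last joint's range is limited). The gripper opens to 88 mm and grips with 3 to 60 N. Pads are 18 mm wide; open, the fingers measure 123 mm over their backs; the gripper's body (75 mm by 187 mm) begins 45 mm behind the grasp point.
Start: joints at [-1.117, 0.689, -0.195, 1.565, 0.157, 0.902, -0.215], TCP at [0.255, 0.571, 0.239] pointing down, gripper open.
Joint ranges: [-3.01, 3.01], [-0.46, 2.08], [-1.47, 1.51], [0.13, 2.56], [-1, 4.14], [0.04, 2.09], [-2.66, 2.66]. Speed limits (rad/s): [2.57, 2.57, 3.14, 3.14, 3.14, 3.14, 3.14].

## Interface

Orientations are given as a unit quaternion [x, y, z, w].
In Python, from plant import r gives the robot as it stands.
- The arm moves only by the tool move_arm, never from a script. Its argument "targets" is a list that holds one entry, the list of rows, each a list of 7 numbers: the opening, from 0 (shut) to 1 (fully open), then the shift along the tool's x, y, z in mm, then the turn, a rotation vector about the tool's x, y, z in degrees. In form: [[[claw, dx, dy, dz, ax, ay, az], ...]]. A call has 1 to 10 rows; each row is the pose to reach, as a shift and turn from the pose commanded when the call began, along the tool's axes at that moment; what a row does not reach only later rows make up. A row lasts 1/8 s, in which the tool goes at most 62.5 mm and 10.7 degrees, less where a joint would pass 70% of its speed; a pose out of reach is approached as far as the arm can. A call with a gripper value outside its range is refused whole. The fingers move at their own pace and stop on an object; "newtons" is the grip in N (left out, the last holds). Time passes only in rows, so rows that repeat a pose let the fingers close. It gives the time, the measured TCP pose, the force, the opening and the grip force at its end, in the units of the state.
- r.get_state(): the state, without advancing time (a new reading comes with each control period).
- r.snapshot(name): name is "scene" or "top" or "wrist"; returns the picture (384x512x3 uint8, red, green, blue); there is no depth.
- r.camera_info(name): a dict with "fx", "fy", "cx", "cy" (pixels), "k1" (the pictures are not rectified: a ray, as slopes to the right and down, at radius r is drawn at 1 + k1 r^2 times it, then the intrinsics apply), "R" (3x3) and "t" (3): a world point X has camera coordinates R X + t. Camera axes: x right, y down, z forward; pixel columns grow to the right and rows downward; lengths in m; the calibration is good to about 2 mm. A picture is of the moment at which its call begins: read the wrist's pose just before it. camera_info takes no time and is no camera call; for the wrist camera it gives the pose at the moment of the call.
- r.finish_job(): hands the job in; it is judged then, once.
The state is a dict: "clock": time; "q": joint angles; "qd": joint speeds; "joint_torque": joint torques, N m; "tool_pos": TCP position; "eef_rot": TCP orientation; "contact_force": force on the tool from outside, world axes, zero at the start; "moment": the same for the moment, N m; "opening": opening from 0.0 (shut) to 1.0 (fully open); "finger_force": force on a finger pad.
Only numpy, scipy, OpenCV 4.12 (cv2) and the standard library are available. Lean on these libraries where they do the work, as an engineer would, in place of code of your own. Each camera call takes 0.05 s, during which the arm holds its last target. There are 200 camera calls.

## Task

Swing the clamp of the slotted rack up and over so that it stays open, then slide every hole plate lying on the mat, nose first, into a bay of its own until it is fully home against the stop. When all are in, swing the clamp back down onto them, let go, and leave the other things on the bench where they are.

Things in the scene. Friction and masses are not known exactly. Their poses are not given: they have to be found in the camera images.
- rack: Steel slotted rack fixed to the table, left or right of the mat; 190 x 296 mm, 22 mm high at its rails. Origin on the table under the middle of the row of bay mouths; x points into the bays (roughly away from the robot), y along the row. Its base, 8 mm thick, runs out 55 mm in front of the mouths as an apron to slide over. Four bays at y = -105, -35, 35, 105 mm; solid stop at x = 100 mm.
- clamp_handle (a point): Centre of the clamp's black round handle bar, 14 mm thick, parallel to the rack's y, 54 mm clear between the two arms that carry it, nothing above it. Closed it is at (25, 0, 75) mm in the rack's frame; it moves on an arc of 98 mm radius about point clamp_hinge, up and then away from the robot.
- clamp_hinge (a point): Middle of the clamp's hinge axis, which is parallel to the rack's y, at (115, 0, 35) mm in the rack's frame.
- clamp (a joint): Angle of the rack's clamp (280 g; cross bar with a rubber foot for each bay). 0 = down, about 0.01 with feet resting on plates; grows as it swings up and over; 1.6 = fully open, at its stop. Lightly damped, moved by its own weight: let go below 1.15 it drops shut, above 1.35 it falls open and stays. Down, its feet bar the bays 75 mm behind the mouths.
- mat: Fixed grey sheet 360 x 270 x 3 mm on which the plates lie. Origin at the centre of its underside, x along its 360 mm side.
- bay0 (a point): Bay 0, counted from the rack's -y side: where a plate's origin lies when fully home, on the base 8 mm above the table, 50 mm behind the mouth; axes as the rack's. The bay is a straight channel 59 mm wide, 100 mm deep, its side rails overhanging each plate edge by 5 mm, 10 mm above the base; open above its middle. The rails taper for 26 mm before the mouth: 4 mm lead-in each side.
- bay1 (a point): Bay 1, counted from the rack's -y side: where a plate's origin lies when fully home, on the base 8 mm above the table, 50 mm behind the mouth; axes as the rack's. The bay is a straight channel 59 mm wide, 100 mm deep, its side rails overhanging each plate edge by 5 mm, 10 mm above the base; open above its middle. The rails taper for 26 mm before the mouth: 4 mm lead-in each side.
- bay2 (a point): Bay 2, counted from the rack's -y side: where a plate's origin lies when fully home, on the base 8 mm above the table, 50 mm behind the mouth; axes as the rack's. The bay is a straight channel 59 mm wide, 100 mm deep, its side rails overhanging each plate edge by 5 mm, 10 mm above the base; open above its middle. The rails taper for 26 mm before the mouth: 4 mm lead-in each side.
- bay3 (a point): Bay 3, counted from the rack's -y side: where a plate's origin lies when fully home, on the base 8 mm above the table, 50 mm behind the mouth; axes as the rack's. The bay is a straight channel 59 mm wide, 100 mm deep, its side rails overhanging each plate edge by 5 mm, 10 mm above the base; open above its middle. The rails taper for 26 mm before the mouth: 4 mm lead-in each side.
- plate0: Flat aluminium hole plate 100 x 56 x 8 mm (x, y, z), 180 g, lying on the mat; all are alike, three or four are present. Origin at the centre of its underside. Upright black grip fin on top, 45 mm long (x), 12 mm thick (y), from 8 to 44 mm above the underside, its middle at x = -25 mm, the tail end; the nose (+x end) goes into the bay first, so the fin ends up at the mouth.
- plate1: Flat aluminium hole plate 100 x 56 x 8 mm (x, y, z), 180 g, lying on the mat; all are alike, three or four are present. Origin at the centre of its underside. Upright black grip fin on top, 45 mm long (x), 12 mm thick (y), from 8 to 44 mm above the underside, its middle at x = -25 mm, the tail end; the nose (+x end) goes into the bay first, so the fin ends up at the mouth.
- plate2: Flat aluminium hole plate 100 x 56 x 8 mm (x, y, z), 180 g, lying on the mat; all are alike, three or four are present. Origin at the centre of its underside. Upright black grip fin on top, 45 mm long (x), 12 mm thick (y), from 8 to 44 mm above the underside, its middle at x = -25 mm, the tail end; the nose (+x end) goes into the bay first, so the fin ends up at the mouth.
- plate3: Flat aluminium hole plate 100 x 56 x 8 mm (x, y, z), 180 g, lying on the mat; all are alike, three or four are present. Origin at the centre of its underside. Upright black grip fin on top, 45 mm long (x), 12 mm thick (y), from 8 to 44 mm above the underside, its middle at x = -25 mm, the tail end; the nose (+x end) goes into the bay first, so the fin ends up at the mouth.
- spray: Clear bottle 170 mm high, 60 mm across, loose, not part of the job: leave it alone. Origin at the centre of its underside.
- jar: White jar 75 mm high, 68 mm across, loose, not part of the job: leave it alone. Origin at the centre of its underside.
- cup: Steel cup 85 mm high, 72 mm across, loose, not part of the job: leave it alone. Origin at the centre of its underside.
- spatula: Spatula lying on the table, loose, not part of the job: leave it alone. Origin at its middle.
- capbox: Small open steel box 110 x 80 x 45 mm, loose, not part of the job: leave it alone. Origin at the centre of its underside.
- gauge: Steel bar 120 x 35 x 18 mm, loose, not part of the job: leave it alone. Origin at the centre of its underside.
Things that resemble listed ones, but are neither listed nor needed, are in the scene too. What is shaped like the plate1 but yellow is not meant. Leave any green look-alike of the plate3 alone.

How it is judged:
On the way, in this order (a step that is already met when the one before it is completed fails the run):
1. the clamp has been swung over centre and stands open (value of joint clamp above 1.35 rad), for 0.2 s.
2. with the clamp still open, every plate is fully home in a bay (value of joint clamp above 1 rad and x of plate0 in the frame of rack between 0.044 and 0.056 m and y of plate0 in the frame of rack between -0.112 and 0.112 m and z of plate0 in the frame of rack between 0.004 and 0.012 m and angle between the x axis of each of plate0, plate1, plate2, plate3 and the x axis of rack, either way round below 0.08 rad and x of plate1 in the frame of rack between 0.044 and 0.056 m and y of plate1 in the frame of rack between -0.112 and 0.112 m and z of plate1 in the frame of rack between 0.004 and 0.012 m and x of plate2 in the frame of rack between 0.044 and 0.056 m and y of plate2 in the frame of rack between -0.112 and 0.112 m and z of plate2 in the frame of rack between 0.004 and 0.012 m and x of plate3 in the frame of rack between 0.044 and 0.056 m and y of plate3 in the frame of rack between -0.112 and 0.112 m and z of plate3 in the frame of rack between 0.004 and 0.012 m), for 0.2 s.
3. the clamp has been swung back down onto the plates (value of joint clamp below 0.08 rad and x of plate0 in the frame of rack between 0.044 and 0.056 m and y of plate0 in the frame of rack between -0.112 and 0.112 m and z of plate0 in the frame of rack between 0.004 and 0.012 m and angle between the x axis of each of plate0, plate1, plate2, plate3 and the x axis of rack, either way round below 0.08 rad and x of plate1 in the frame of rack between 0.044 and 0.056 m and y of plate1 in the frame of rack between -0.112 and 0.112 m and z of plate1 in the frame of rack between 0.004 and 0.012 m and x of plate2 in the frame of rack between 0.044 and 0.056 m and y of plate2 in the frame of rack between -0.112 and 0.112 m and z of plate2 in the frame of rack between 0.004 and 0.012 m and x of plate3 in the frame of rack between 0.044 and 0.056 m and y of plate3 in the frame of rack between -0.112 and 0.112 m and z of plate3 in the frame of rack between 0.004 and 0.012 m), for 0.2 s.
At the end, for the whole second after the job is handed in: Every plate present is in a bay of its own, flat on the rack's base, within 6 mm of fully home and within 0.08 rad of its direction, at rest; the clamp is down (joint below 0.08 rad) (all of step 3 and linear speed of each of plate0, plate1, plate2, plate3 below 0.02 m/s); the robot touches nothing.
It fails at once if one of the other things on the bench is moved more than 5 cm (distance of any of spray, jar, cup, spatula, capbox, gauge from where it was at the start of the episode above 0.05 m).
Of plate0, plate1, plate2, plate3 only 3 to 4 are there at a start; the rules pass over those that are not, and their reading is None.
At some moment in a run one of plate0, plate1, plate2, plate3 may be knocked a few centimetres aside while the robot is not near it.
Once in a run the grip may slacken for a moment while it holds something.
It also fails if it takes over 210 s, if anything falls off the work surface, if the arm or the gripper's body presses on something with over 40 N, if the wrist force passes 120 N, or if a joint passes its speed limit or range.

## Working session

There is one attempt and no reset: what is moved stays moved. The work goes in short steps, Python scripts to look and compute and a tool call to move; the robot and the scene stay as the last step left them, time stands still between calls to the robot, and variables do not carry over. Pictures are saved under pics/ and viewed, at most 14 in all, crops included, and the job is handed in when it is done.

Besides the shell and the picture viewer there is one more tool, called after "Request:" in YAML: its name, and indented under it one key for each argument. move_arm: Moves the arm, as the interface text tells. Its arguments: {"type":"object","properties":{"targets":{"type":"array","items":{"type":"array","items":{"type":"array","items":{"type":"number"}}}},"newtons":{"type":"number"}},"required":["targets"]}

```bash
mkdir -p pics; python3 - <<'E'
from plant import r
import cv2
s=r.get_state(); print(s['clock'],s['tool_pos'],s['eef_rot'],s['opening'])
for n in ['scene','top']:
    im=r.snapshot(n); cv2.imwrite(f'pics/{n}0.png',im[:,:,::-1])
    c=r.camera_info(n); print(n,c)
a=cv2.imread('pics/scene0.png');b=cv2.imread('pics/top0.png')
E
```

```text
0.0 [0.25456231 0.57010531 0.23791358] [ 2.08343642e-01  9.78055242e-01 -9.27627702e-04 -1.02767679e-04] 1.0056442254740021
scene {'fx': 456.18674213750705, 'fy': 456.18674213750705, 'cx': 257.21528098447726, 'cy': 193.1307767495237, 'k1': -0.17467619085119035, 'R': array([[-0.82741064,  0.56158657,  0.0034862 ],
       [ 0.32611157,  0.48551009, -0.81112958],
       [-0.45721206, -0.67000036, -0.5848561 ]]), 't': array([ 0.40623726, -0.14223019,  2.00005705])}
top {'fx': 487.7777718505654, 'fy': 487.7777718505654, 'cx': 256.94778320281193, 'cy': 190.5652763066588, 'k1': -0.13108920551090256, 'R': array([[-0.00839347, -0.99996342,  0.00164812],
       [-0.99382983,  0.00815967, -0.11061505],
       [ 0.11059756, -0.00256639, -0.99386196]]), 't': array([0.04637691, 0.4989775 , 1.81066517])}
```

View pics/scene0.png

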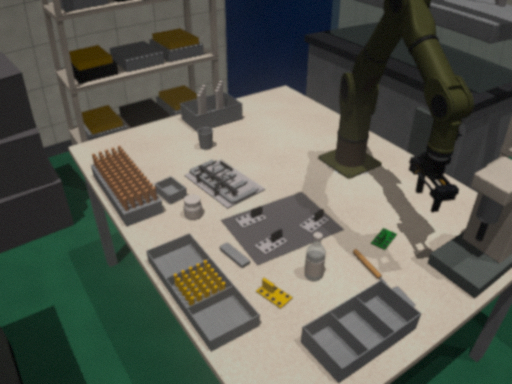

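View pics/top0.png

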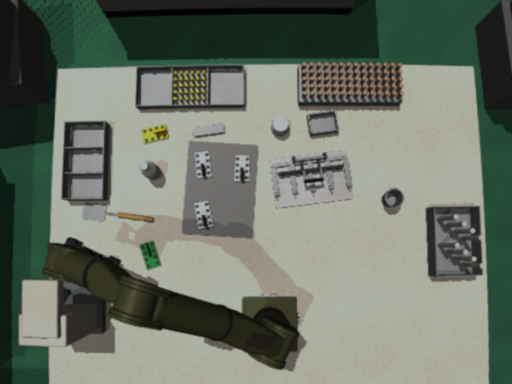

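The top view shows three white plates with black fins on the mat at (203,165), (242,168) and (203,215). The rack is at (312,180). The look-alikes, yellow (155,134) and green (150,255), lie off the mat and are excluded. I'll confirm this in an enlarged crop.

```bash
cat > h.py <<'E'
import numpy as np, cv2
from scipy.spatial.transform import Rotation as Ro
from plant import r
def ray(c,uv):
    uv=np.atleast_2d(np.float64(uv)); d=(uv-[c['cx'],c['cy']])/[c['fx'],c['fy']]; s=d.copy()
    for _ in range(20): s=d/(1+c['k1']*(s**2).sum(1,keepdims=True))
    R,t=np.array(c['R']),np.array(c['t'])
    return -R.T@t, np.c_[s,np.ones(len(s))]@R
def plane(c,uv,z):
    o,d=ray(c,uv); return o+d*((z-o[2])/d[:,2:])
def proj(c,X):
    p=np.atleast_2d(X)@np.array(c['R']).T+c['t']; s=p[:,:2]/p[:,2:]
    s=s*(1+c['k1']*(s**2).sum(1,keepdims=True)); return s*[c['fx'],c['fy']]+[c['cx'],c['cy']]
def tri(obs): # [(cam,uv)]
    A=np.zeros((3,3));b=np.zeros(3)
    for c,uv in obs:
        o,d=ray(c,uv); d=d[0]/np.linalg.norm(d[0]); M=np.eye(3)-np.outer(d,d); A+=M;b+=M@o
    return np.linalg.solve(A,b)
def snap(n,name):
    c=r.camera_info(n); im=r.snapshot(n)[:,:,::-1].copy(); cv2.imwrite(f'pics/{name}.png',im); np.save(f'pics/{name}.npy',c); return c,im
def load(name): return np.load(f'pics/{name}.npy',allow_pickle=True).item(), cv2.imread(f'pics/{name}.png')
def to_tool(P,down_yaw=None,s=None):
    """shift in mm in tool axes to bring TCP to P; turn about tool z (deg) so tool y is along world yaw"""
    s=s or r.get_state(); R=Ro.from_quat(s['eef_rot'])
    out=R.inv().apply(np.array(P)-s['tool_pos'])*1000
    return out.round(1)
E
python3 - <<'E'
from h import *
for n in ['top','scene']:np.save(f'pics/{n}0.npy',r.camera_info(n))
c,im=load('top0')
cv2.imwrite('pics/crop1.png',cv2.resize(im[120:250,130:360],None,fx=3.4,fy=3.4,interpolation=cv2.INTER_CUBIC))
# rough positions
for n,p,z in [('pA',(203,165),.011),('pB',(242,168),.011),('pC',(203,215),.011),('rack',(312,190),.02),('wrcam',(270,315),0)]: print(n,plane(c,p,z).round(3))
w=r.camera_info('wrist');print(w['fx'],w['cx'],w['cy'],w['k1'], -w['R'].T@w['t'], w['R'].round(3))
s=r.get_state();print(Ro.from_quat(s['eef_rot']).as_matrix().round(3))
E
```

```text
pA [[0.601 0.248 0.011]]
pB [[0.588 0.099 0.011]]
pC [[0.41  0.247 0.011]]
rack [[ 0.501 -0.167  0.02 ]]
wrcam [[ 0.032 -0.003  0.   ]]
279.2481817481485 259.153744483844 191.5493199766016 0.0023888674016806755 [0.19522256 0.59698243 0.38392363] [[ 0.409  0.913 -0.001]
 [ 0.881 -0.395  0.259]
 [ 0.236 -0.107 -0.966]]
[[-0.913  0.407 -0.001]
 [ 0.407  0.913 -0.002]
 [-0.    -0.002 -1.   ]]
```

View pics/crop1.png

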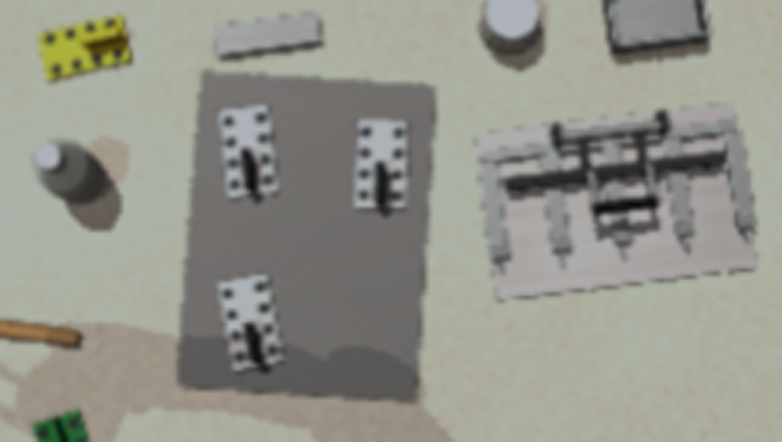

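Three plates lie on the mat with noses away from the robot and fins at the tail: crop (247,150), (382,163) and (250,322). All are white aluminium, and there is no fourth. The yellow one (85,47) and green one (60,430) are off-mat decoys. The closed clamp's black handle bar is at crop (625,207). Next I'll take wrist views.

Request:
move_arm:
  targets:
    - [[1,0,0,-60,0,0,0],[1,-333,-256,-70,0,0,-24],[1,-333,-256,-70,0,0,-24],[1,-333,-256,-70,0,0,-24],[1,-333,-256,-70,0,0,-24],[1,-333,-256,-70,0,0,-24],[1,-333,-256,-70,0,0,-24],[1,-333,-256,-70,0,0,-24],[1,-333,-256,-70,0,0,-24],[1,-333,-256,-70,0,0,-24]]

```text
clock: 1.35
tool_pos: [0.4539, 0.202, 0.3085]
eef_rot: [0.0, 1.0, 0.0, -0.0]
contact_force: [-0.9, 0.3, 0.3]
opening: 1.001
finger_force: 0.0
```

```bash
python3 - <<'E'
from h import *
s=r.get_state();print(s['clock'],s['tool_pos'],Ro.from_quat(s['eef_rot']).as_matrix().round(3),s['qd'].round(2))
snap('wrist','w1')
E
```

```text
1.35 [0.45393686 0.20198981 0.30854144] [[-1.     0.    -0.001]
 [ 0.     1.     0.001]
 [ 0.001  0.001 -1.   ]] [-0.03  0.   -0.02 -0.    0.    0.    0.  ]
```

View pics/w1.png

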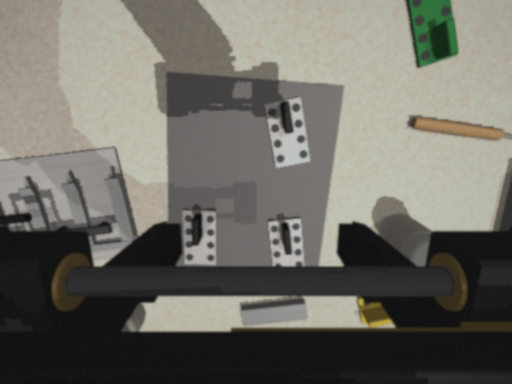

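The wrist view shows plates at (288,130), (200,237) and (286,243), and part of the rack at left. The gripper hides everything below row 220, so I'll take the next views from further out.

Request:
move_arm:
  targets:
    - [[1,-150,0,0,0,0,0],[1,-150,0,0,0,0,0],[1,-150,0,0,0,0,0],[1,-150,0,0,0,0,0]]

```text
clock: 1.9
tool_pos: [0.6049, 0.2028, 0.3077]
eef_rot: [-0.0, 1.0, 0.0, -0.0]
contact_force: [-1.2, 0.5, -0.2]
opening: 1.002
finger_force: 0.0
```

```bash
python3 - <<'E'
from h import *
snap('wrist','w2')
E
```

Request:
move_arm:
  targets:
    - [[1,-10,-300,0,0,0,0],[1,-10,-300,0,0,0,0],[1,-10,-300,0,0,0,0],[1,-10,-300,0,0,0,0],[1,-10,-300,0,0,0,0],[1,-10,-300,0,0,0,0],[1,-10,-300,0,0,0,0]]

```text
clock: 2.82
tool_pos: [0.6135, -0.0962, 0.309]
eef_rot: [-0.001, 1.0, 0.001, -0.0]
contact_force: [0.6, 0.1, -1.1]
opening: 1.003
finger_force: 0.0
```

```bash
python3 - <<'E'
from h import *
snap('wrist','w3')
E
```

Request:
move_arm:
  targets:
    - [[1,0,-130,0,0,0,0],[1,0,-130,0,0,0,0],[1,0,-130,0,0,0,0],[1,0,-130,0,0,0,0]]

```text
clock: 3.38
tool_pos: [0.6145, -0.2263, 0.3087]
eef_rot: [-0.001, 1.0, 0.001, 0.0]
contact_force: [-0.9, 0.2, 0.0]
opening: 1.001
finger_force: 0.0
```

```bash
python3 - <<'E'
from h import *
snap('wrist','w4'); s=r.get_state(); print(s['clock'],s['tool_pos'])
a=[cv2.imread(f'pics/w{i}.png') for i in (2,3,4)]
cv2.imwrite('pics/m1.png',np.vstack([np.hstack([a[1][:230,:400],a[2][:230,112:]]),np.hstack([a[0][:300],np.zeros((300,288,3),np.uint8)])]))
E
```

```text
3.425 [ 0.61472897 -0.22522625  0.30883119]
```

View pics/m1.png

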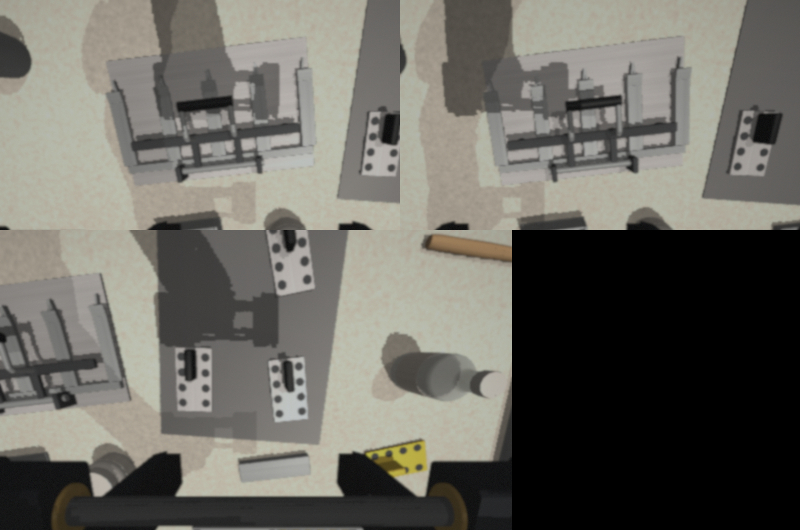

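```bash
python3 - <<'E'
from h import *
a=load('w3')[1][30:190,95:325]; b=load('w4')[1][30:190,185:415]
A=cv2.resize(a,None,fx=3.4,fy=3.4,interpolation=cv2.INTER_CUBIC)
cv2.imwrite('pics/c2.png',A)
cv2.imwrite('pics/c3.png',cv2.resize(b,None,fx=3.4,fy=3.4,interpolation=cv2.INTER_CUBIC))
E
```

```text
(no output)
```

View pics/c2.png

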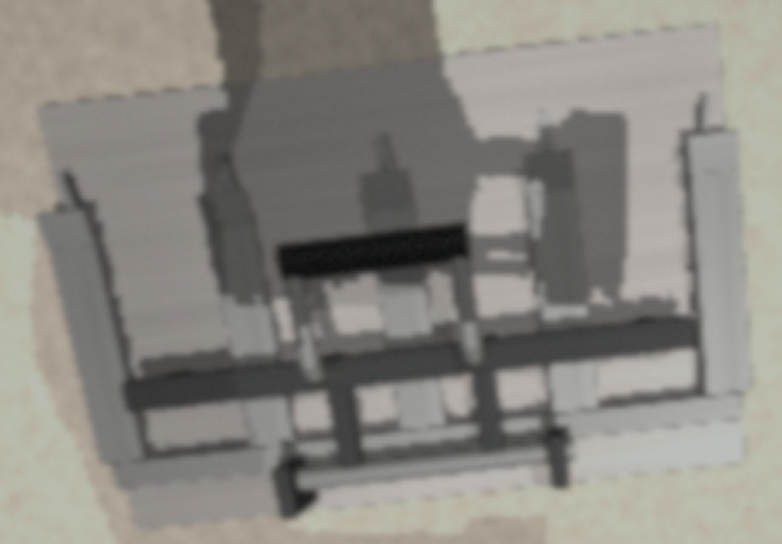

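View pics/c3.png

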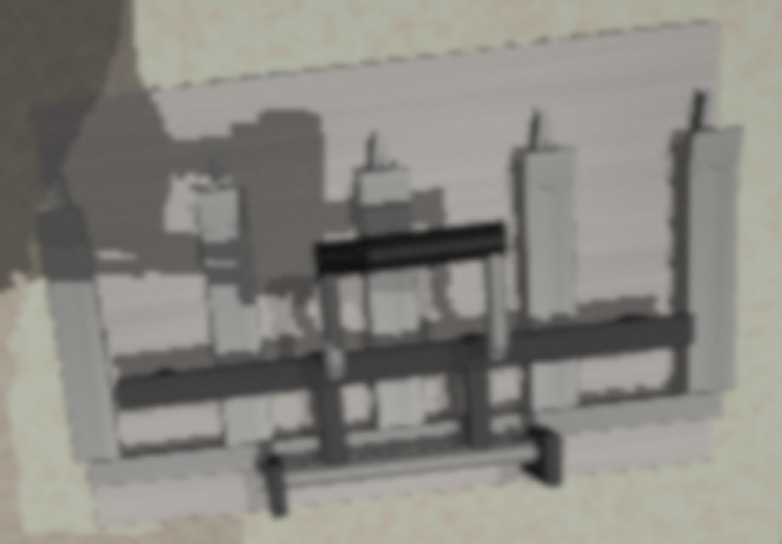

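```bash
cat > rack.py <<'E'
from h import *
c3,c4=load('w3')[0],load('w4')[0]
P3=lambda u,v:(95+u/3.4,30+v/3.4); P4=lambda u,v:(185+u/3.4,30+v/3.4)
pts={'fl':((38,106),(33,103),(-.055,-.148)),'fr':((718,27),(717,24),(-.055,.148)),'rr':((742,462),(710,460),(.135,.148)),'rl':((137,528),(103,525),(.135,-.148)),
'rail_l_out':((40,213),(40,212),(0,-.148)),'rail_r_out':((737,129),(742,126),(0,.148)),
'hl':((280,260),(317,258),(.025,-.027)),'hr':((467,241),(505,238),(.025,.027))}
W=[];L=[];names=list(pts)
for k,(a,b,l) in pts.items():
    X=tri([(c3,P3(*a)),(c4,P4(*b))]); print(k,X.round(4))
E
python3 - <<'E'
from rack import *
from scipy.optimize import least_squares
zs=dict(fl=.008,fr=.008,rr=.008,rl=.008,rail_l_out=.022,rail_r_out=.022,hl=.075,hr=.075)
def fit(cams,keys):
    A=[];B=[]
    for k in keys:
        a,b,l=pts[k]
        for i,(c,P,q) in enumerate(((c3,P3,a),(c4,P4,b))):
            if i in cams: A.append(l);B.append(plane(c,P(*q),zs[k])[0,:2])
    A=np.array(A);B=np.array(B);H=(A-A.mean(0)).T@(B-B.mean(0))
    th=np.arctan2(H[0,1]-H[1,0],H[0,0]+H[1,1]);R=np.array([[np.cos(th),-np.sin(th)],[np.sin(th),np.cos(th)]])
    t=B.mean(0)-R@A.mean(0);print(cams,t.round(4),np.degrees(th).round(2),((A@R.T+t-B)*1000).round(1).tolist())
K=list(zs)
fit([0],K);fit([1],K);fit([0,1],K)
E
```

```text
fl [ 0.4698 -0.3205  0.0087]
fr [ 0.4381 -0.0278  0.0057]
rr [ 0.6252 -0.0086  0.0086]
rl [ 0.6559 -0.2972  0.0134]
rail_l_out [ 0.5153 -0.3161  0.0275]
rail_r_out [ 0.4814 -0.0212  0.0254]
hl [ 0.5359 -0.2016  0.0786]
hr [ 0.5288 -0.1306  0.0778]
[0] [ 0.5052 -0.1691] 6.26 [[-3.1, -1.4], [-4.2, 0.1], [-1.9, 1.2], [-1.9, -1.8], [6.8, 2.7], [8.3, -1.4], [-2.6, 9.4], [-1.5, -8.7]]
[1] [ 0.5053 -0.1684] 6.31 [[-2.6, -0.9], [-4.3, 1.5], [-2.2, 1.9], [-1.2, -2.6], [6.5, 1.8], [8.2, -1.7], [-2.8, 8.9], [-1.4, -8.9]]
[0, 1] [ 0.5053 -0.1688] 6.29 [[-3.0, -1.1], [-2.7, -1.3], [-4.2, 0.5], [-4.3, 1.2], [-2.0, 1.6], [-2.2, 1.4], [-1.8, -1.4], [-1.3, -3.0], [6.9, 3.1], [6.4, 1.4], [8.2, -1.1], [8.2, -2.1], [-2.5, 9.7], [-2.8, 8.5], [-1.4, -8.3], [-1.5, -9.3]]
```

Rack fitted: origin about (0.508, -0.1685), yaw about 6.3°. The handle's triangulated height, 78 mm, agrees with the 75 mm in the text. Now to the handle.

```bash
python3 - <<'E'
from h import *
s=r.get_state(); print(s['q'].round(2),s['tool_pos'],to_tool((.5328,-.166,.16)))
E
```

```text
[ 0.45  0.67 -0.32  1.37  0.22  1.13  1.67] [ 0.61472897 -0.22522625  0.30883119] [ 81.8  59.1 148.9]
```

Request:
move_arm:
  targets:
    - [[1,82,59,60,0,0,12],[1,82,59,60,0,0,22],[1,82,59,60,0,0,32],[1,82,59,100,0,0,42],[1,82,59,149,0,0,52],[1,82,59,149,0,0,62],[1,82,59,149,0,0,72],[1,82,59,149,0,0,83.7],[1,82,59,149,0,0,83.7],[1,82,59,149,0,0,83.7]]

```text
clock: 4.68
tool_pos: [0.5325, -0.168, 0.1599]
eef_rot: [0.666, 0.746, 0.0, -0.0]
contact_force: [-0.3, -0.8, -0.1]
opening: 1.002
finger_force: 0.0
```

```bash
python3 - <<'E'
from h import *
s=r.get_state(); print(s['q'].round(2),s['tool_pos'],to_tool((.5328,-.166,.056)));print(Ro.from_quat(s['eef_rot']).as_matrix().round(3))
E
```

```text
[ 0.17  0.71  0.1   1.85 -0.12  0.58  0.45] [ 0.53249087 -0.16804567  0.15987983] [  1.9   0.5 103.9]
[[-0.114  0.993  0.   ]
 [ 0.993  0.114  0.001]
 [ 0.001  0.    -1.   ]]
```

Request:
move_arm:
  targets:
    - [[1,2,0,50,0,0,0],[1,2,0,90,0,0,0],[1,2,0,103,0,0,0],[1,2,0,103,0,0,0],[0,2,0,103,0,0,0],[0,2,0,103,0,0,0],[0,2,0,103,0,0,0],[0,2,0,103,0,0,0],[0,2,0,103,0,0,0],[0,2,0,103,0,0,0]]
  newtons: 15

```text
clock: 5.92
tool_pos: [0.5319, -0.1678, 0.0567]
eef_rot: [0.668, 0.745, 0.0, -0.0]
contact_force: [-0.2, 0.3, -0.3]
opening: 0.344
finger_force: 0.0
```

Request:
move_arm:
  targets:
    - [[0,0,0,0,0,0,0],[0,0,0,0,0,0,0],[0,0,0,0,0,0,0],[0,0,0,0,0,0,0]]

```text
clock: 6.42
tool_pos: [0.5313, -0.1678, 0.0567]
eef_rot: [0.668, 0.745, -0.0, -0.0]
contact_force: [-2.3, -0.6, 1.5]
opening: 0.147
finger_force: 14.7
```

```bash
python3 - <<'E'
import numpy as np
# arc relative to start, tool axes: y=rack x, z=down
p0=np.radians(156.04)
for th in np.arange(.1,1.51,.1): print(round(th,2),((np.array([np.cos(p0-th)-np.cos(p0),-(np.sin(p0-th)-np.sin(p0))]))*98.5).round(1))
E
```

```text
0.1 [ 4.4 -8.8]
0.2 [  9.7 -17.1]
0.3 [ 15.8 -24.8]
0.4 [ 22.7 -31.9]
0.5 [ 30.2 -38.3]
0.6 [ 38.3 -43.8]
0.7 [ 46.9 -48.6]
0.8 [ 56.  -52.4]
0.9 [ 65.4 -55.4]
1.0 [ 75.  -57.4]
1.1 [ 84.8 -58.4]
1.2 [ 94.7 -58.4]
1.3 [104.5 -57.4]
1.4 [114.1 -55.5]
1.5 [123.5 -52.6]
```

Request:
move_arm:
  targets:
    - [[0,0,4.4,-8.8,0,0,0],[0,0,9.7,-17.1,0,0,0],[0,0,16,-25,0,0,0],[0,0,23,-32,0,0,0],[0,0,30,-38,0,0,0],[0,0,38,-44,0,0,0],[0,0,47,-48.6,0,0,0],[0,0,56,-52.4,0,0,0],[0,0,65.5,-55.4,0,0,0],[0,0,75,-57.4,0,0,0]]

```text
clock: 7.68
tool_pos: [0.6067, -0.1594, 0.1143]
eef_rot: [0.668, 0.745, -0.0, -0.0]
contact_force: [-2.7, 0.3, -2.8]
opening: 0.151
finger_force: 15.1
```

Request:
move_arm:
  targets:
    - [[0,0,10,-1,0,0,0],[0,0,20,-1,0,0,0],[0,0,29.5,0,0,0,0],[0,0,39,2,0,0,0],[0,0,46,4,0,0,0],[0,0,48,4.5,0,0,0],[0,0,48,4.5,0,0,0]]

```text
clock: 8.55
tool_pos: [0.6538, -0.1544, 0.1092]
eef_rot: [0.668, 0.745, -0.0, -0.0]
contact_force: [-2.8, 0.4, -5.4]
opening: 0.148
finger_force: 15.3
```

Request:
move_arm:
  targets:
    - [[0.6,0,0,0,0,0,0],[0.6,0,0,0,0,0,0],[0.6,0,0,0,0,0,0],[0.6,0,0,0,0,0,0],[0.6,0,0,-30,0,0,0],[0.6,0,0,-90,0,0,0],[1,0,0,-150,0,0,0],[1,0,0,-180,0,0,0],[1,0,0,-180,0,0,0]]

```text
clock: 9.68
tool_pos: [0.6558, -0.155, 0.2927]
eef_rot: [0.668, 0.745, 0.002, 0.003]
contact_force: [1.0, -0.3, -0.5]
opening: 0.918
finger_force: 0.0
```

```bash
python3 - <<'E'
from h import *
c,im=snap('top','top1'); s=r.get_state(); print(s['tool_pos'])
c3,b=snap('scene','scene1')
cv2.imwrite('pics/m2.png',np.hstack([cv2.resize(im[120:250,130:360],None,fx=1.7,fy=2),cv2.resize(b[140:270,150:350],None,fx=2,fy=2)]))
c1,w1=load('w1');c2,w2=load('w2');ct,t=load('top0')
# plates: bright low-sat blobs on mat
for nm,c,im in (('w1',c1,w1),('w2',c2,w2)):
    hsv=cv2.cvtColor(im,cv2.COLOR_BGR2HSV); 
    m=((hsv[...,2]>135)&(hsv[...,1]<40)).astype(np.uint8); m[225:]=0
    m=cv2.morphologyEx(m,cv2.MORPH_OPEN,np.ones((3,3)))
    n,l,st,ce=cv2.connectedComponentsWithStats(m)
    for i in range(1,n):
        if st[i,4]>250: print(nm,st[i],ce[i].round(1),plane(c,ce[i],.011).round(3))
E
```

```text
[ 0.65450324 -0.15449655  0.29033874]
w1 [    0     0   168   225 31337] [ 80.8 104.5] [[ 0.371 -0.068  0.011]]
w1 [  198     0   314   225 42778] [391.4  98.7] [[0.363 0.402 0.011]]
w1 [ 269  106   42   62 1285] [290.8 143.2] [[0.429 0.252 0.011]]
w2 [    0     0   512   225 60874] [273.5 114.7] [[0.537 0.225 0.011]]
w2 [ 271   14   44   51 1377] [293.  40.] [[0.434 0.251 0.011]]
w2 [ 176  118   36   64 1294] [196.6 155.7] [[0.599 0.103 0.011]]
w2 [ 80 134  27  17 272] [ 94.2 143.6] [[ 0.58  -0.056  0.011]]
w2 [ 271  138   38   55 1202] [291.2 170.2] [[0.623 0.254 0.011]]
```

View pics/m2.png

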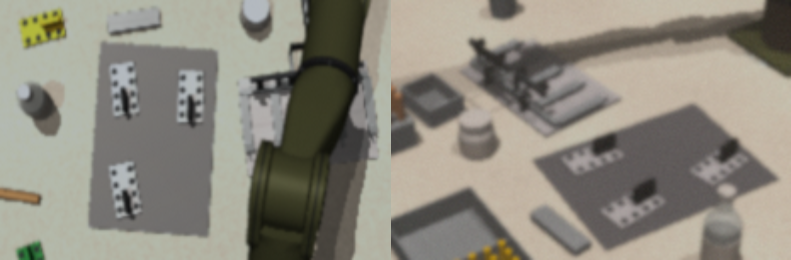

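The clamp stands open: in the scene half its cross bar is upright and the handle leans back. The plates are unmoved. Next I'll measure them.

```bash
cat > plates.py <<'E'
from h import *
def outline(c,im,ctr,rad=45,z=.011):
    """plate (x,y,yaw_deg) from hull of bright plate pixels around pixel ctr"""
    x0,y0=int(ctr[0]-rad),int(ctr[1]-rad); x0=max(x0,0);y0=max(y0,0)
    g=im[y0:y0+2*rad,x0:x0+2*rad]; g=cv2.resize(g,None,fx=4,fy=4,interpolation=cv2.INTER_CUBIC)
    v=cv2.cvtColor(g,cv2.COLOR_BGR2GRAY)
    t=(np.percentile(v,98)+np.median(v))/2
    m=(v>t).astype(np.uint8); m=cv2.morphologyEx(m,cv2.MORPH_OPEN,np.ones((5,5))); m=cv2.morphologyEx(m,cv2.MORPH_CLOSE,np.ones((9,9)))
    n,l,st,ce=cv2.connectedComponentsWithStats(m)
    p=(np.array(ctr)-[x0,y0])*4
    best=min((i for i in range(1,n) if st[i,4]>3000),key=lambda i:np.hypot(*(ce[i]-p)))
    q=cv2.findContours((l==best).astype(np.uint8),cv2.RETR_EXTERNAL,cv2.CHAIN_APPROX_NONE)[0][0][:,0]
    px=(q+.5)/4-.5+[x0,y0]
    W=plane(c,px,z)[:,:2]*1000
    (cx,cy),(w,h),a=cv2.minAreaRect(W.astype(np.float32))
    yaw=a if w>h else a+90
    yaw=(yaw+90)%180-90
    cpx=proj(c,[[cx/1000,cy/1000,z]])[0]
    return np.array([cx,cy]),yaw,sorted((w,h)),cpx
E
python3 - <<'E'
from plates import *
T=[('A','w2',(291,170)),('A','top0',(203,165)),('B','w2',(196,155)),('B','top0',(242,168)),('C','w1',(289,135)),('C','w2',(293,40)),('C','top0',(203,215))]
o={}
for n,v,p in T:
    c,im=load(v); r_=outline(c,im,p,rad=(22 if v=='top0' else 42)); print(n,v,r_[0].round(1),round(r_[1],1),np.round(r_[2],1)); o.setdefault(n,[]).append((c,r_[3]))
for n in o: print(n,tri(o[n]).round(4))
E
```

```text
A w2 [626.7 251.5] 6.2 [55.6 59.7]
A top0 [604.8 319.4] 0.6 [ 30.1 170.5]
B w2 [590.4  99.3] -2.6 [54.5 99.2]
B top0 [590.4  31.6] -0.6 [ 29.5 169.4]
C w1 [421.6 247.9] 11.1 [55.8 83.8]
C w2 [424.2 248.8] 11.1 [55.4 78.4]Traceback (most recent call last):
  File "<stdin>", line 5, in <module>
  File "plates.py", line 11, in outline
    best=min((i for i in range(1,n) if st[i,4]>3000),key=lambda i:np.hypot(*(ce[i]-p)))
ValueError: min() iterable argument is empty
```

```bash
python3 - <<'E'
s=open('plates.py').read()
i=s.index("    p=(np"); j=s.index("    px=(q")
s=s[:i]+"""    H,Wd=m.shape
    ok=[k for k in range(1,n) if st[k,4]>150 and st[k,0]>0 and st[k,1]>0 and st[k,0]+st[k,2]<Wd and st[k,1]+st[k,3]<H]
    q=np.argwhere(np.isin(l,ok)&(m>0))[:,::-1]
"""+s[j:]
open('plates.py','w').write(s)
E
python3 - <<'E'
from plates import *
T=[('A','w2',(291,160),40),('A','top0',(203,165),20),('B','w2',(196,155),40),('B','top0',(242,168),20),('C','w1',(289,135),42),('C','w2',(293,40),40),('C','top0',(203,215),20)]
o={}
for n,v,p,rad in T:
    c,im=load(v); r_=outline(c,im,p,rad); print(n,v,r_[0].round(1),round(r_[1],1),np.round(r_[2],1)); o.setdefault(n,[]).append((c,r_[3]))
for n in o: print(n,tri(o[n]).round(4))
E
```

```text
A w2 [607.  249.4] 6.2 [55.6 99.5]
A top0 [615.5 251.3] 4.6 [54.6 81.7]
B w2 [590.6  99.2] -2.1 [55.4 99.1]
B top0 [590.6 100.4] -0.5 [56.4 97.8]
C w1 [414.  246.7] 10.7 [55.7 99.4]
C w2 [394.2 223.1] 9.9 [15.6 18.7]
C top0 [434.3 251.4] 9.7 [54.1 56.6]
A [0.5466 0.207  0.4092]
B [0.5899 0.1003 0.0156]
C [0.4196 0.2328 0.0977]
```

Request:
move_arm:
  targets:
    - [[1,60,-14,0,0,0,-10],[1,120,-28,0,0,0,-20],[1,180,-42,0,0,0,-30],[1,240,-56,50,0,0,-40],[1,263,-59.5,100,0,0,-50],[1,263,-59.5,110,0,0,-60],[1,263,-59.5,110,0,0,-70],[1,263,-59.5,110,0,0,-81.6],[1,263,-59.5,110,0,0,-81.6],[1,263,-59.5,110,0,0,-81.6]]

```text
clock: 11.02
tool_pos: [0.5658, 0.1004, 0.1788]
eef_rot: [0.02, 1.0, -0.0, -0.001]
contact_force: [1.2, -0.0, -0.4]
opening: 1.003
finger_force: 0.0
```

```bash
python3 - <<'E'
from h import *
s=r.get_state(); print(s['q'].round(2),s['tool_pos'],to_tool((.5656,.1001,.0205)));print(Ro.from_quat(s['eef_rot']).as_matrix().round(3))
snap('wrist','w5')
E
```

```text
[-0.12  0.71 -0.23  1.78  0.24  0.69  1.05] [0.56576866 0.10036122 0.17875129] [-1.000e-01 -2.000e-01  1.583e+02]
[[-0.999  0.04  -0.002]
 [ 0.04   0.999 -0.   ]
 [ 0.002 -0.    -1.   ]]
```

View pics/w5.png

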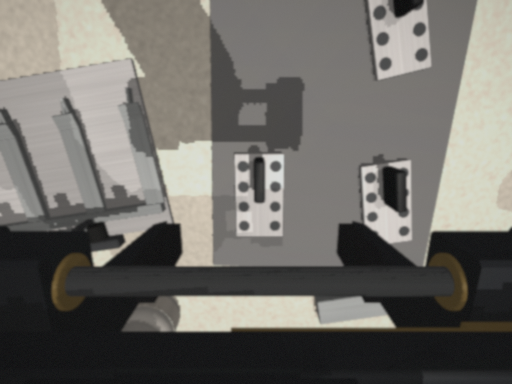

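Plate B sits centred at (259,195) between the open fingers, with its fin at (260,178). It is aligned with the tool, so I can descend.

Request:
move_arm:
  targets:
    - [[0.7,0,0,60,0,0,0],[0.5,0,0,120,0,0,0],[0.5,0,0,150,0,0,0],[0.5,0,0,158,0,0,0],[0.5,0,0,158,0,0,0],[0,0,0,158,0,0,0],[0,0,0,158,0,0,0],[0,0,0,158,0,0,0],[0,0,0,158,0,0,0],[0,0,0,158,0,0,0]]
  newtons: 40

```text
clock: 12.32
tool_pos: [0.5668, 0.1005, 0.0222]
eef_rot: [0.019, 1.0, 0.0, 0.0]
contact_force: [0.1, -0.1, 6.1]
opening: 0.133
finger_force: 40.0
```

Request:
move_arm:
  targets:
    - [[0,0,0,0,0,0,0],[0,0,0,0,0,0,0],[0,0,0,0,0,0,0]]

```text
clock: 12.7
tool_pos: [0.5667, 0.1005, 0.0222]
eef_rot: [0.019, 1.0, 0.0, 0.0]
contact_force: [-1.0, -0.7, 6.0]
opening: 0.131
finger_force: 40.0
```

Request:
move_arm:
  targets:
    - [[0,0,0,-25,0,0,0],[0,0,0,-60,0,0,0],[0,0,0,-100,0,0,0],[0,0,0,-100,0,0,0]]

```text
clock: 13.2
tool_pos: [0.5681, 0.1009, 0.1239]
eef_rot: [0.019, 1.0, 0.001, 0.002]
contact_force: [-0.6, -0.8, -1.5]
opening: 0.131
finger_force: 40.0
```

Request:
move_arm:
  targets:
    - [[0,18,-50,0,0,0,0],[0,36,-100,0,0,0,-2],[0,54,-150,0,0,0,-4],[0,72,-200,0,0,0,-6],[0,90,-250,0,0,0,-8.5],[0,108,-300,0,0,0,-8.5],[0,122,-350,0,0,0,-8.5],[0,135,-385,0,0,0,-8.5],[0,135,-390,0,0,0,-8.5],[0,135,-390,0,0,0,-8.5]]

```text
clock: 14.45
tool_pos: [0.4169, -0.2833, 0.1208]
eef_rot: [-0.055, 0.998, 0.001, -0.0]
contact_force: [-0.3, 0.2, -2.0]
opening: 0.132
finger_force: 40.0
```

```bash
python3 - <<'E'
from h import *
s=r.get_state(); print(s['q'].round(2),s['tool_pos'],to_tool((.4161,-.2843,.0265)),s['contact_force'],s['moment']);M=Ro.from_quat(s['eef_rot']).as_matrix();print(M.round(4),np.degrees(np.arctan2(-M[0,1],M[1,1])))
snap('top','top2');c,im=snap('scene','scene2')
cv2.imwrite('pics/c4.png',cv2.resize(im[100:260,150:400],None,fx=3,fy=3,interpolation=cv2.INTER_CUBIC))
E
```

```text
[ 0.71  0.74 -0.32  2.02  0.51  0.45  1.68] [ 0.4168679  -0.28327664  0.12075389] [ 0.8 -1.1 94.3] [-0.25125152  0.23525569 -1.9886801 ] [0.07825944 0.06586265 0.0001729 ]
[[-9.939e-01 -1.106e-01 -5.000e-04]
 [-1.106e-01  9.939e-01  1.700e-03]
 [ 3.000e-04  1.700e-03 -1.000e+00]] 6.352339585044633
```

View pics/c4.png

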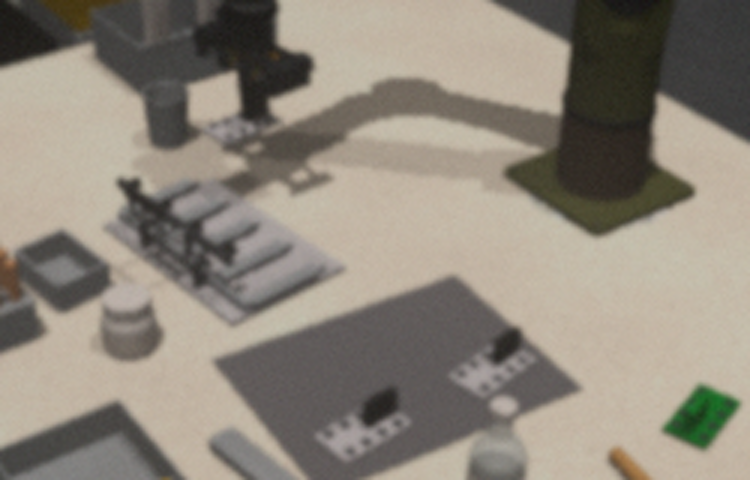

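The plate is held level in front of bay 0. In the scene crop it is at (235,128), with the cup clear at (167,110). Lower it and slide.

Request:
move_arm:
  targets:
    - [[0,0.8,-1.1,40,0,0,0],[0,0.8,-1.1,75,0,0,0],[0,0.8,-1.1,88,0,0,0],[0,0.8,-1.1,92,0,0,0],[0,0.8,-1.1,92,0,0,0]]

```text
clock: 15.18
tool_pos: [0.4169, -0.2851, 0.0302]
eef_rot: [-0.056, 0.998, -0.0, 0.001]
contact_force: [0.5, -0.3, -2.2]
opening: 0.131
finger_force: 40.0
```

Request:
move_arm:
  targets:
    - [[0,-10,0,0,0,0,0],[0,-20,0,0,0,0,0],[0,-28,0,0,0,0,0],[0,-36,0,0,0,0,0],[0,-44,0,0,0,0,0],[0,-52,0,0,0,0,0],[0,-60,0,0,0,0,0],[0,-60,0,0,0,0,0]]

```text
clock: 16.18
tool_pos: [0.4772, -0.2783, 0.0295]
eef_rot: [-0.056, 0.998, 0.0, 0.001]
contact_force: [1.7, 0.2, -4.6]
opening: 0.13
finger_force: 40.0
```

Request:
move_arm:
  targets:
    - [[0,0,0,1.5,0,0,0],[0,-10,0,1.5,0,0,0],[0,-20,0,1.5,0,0,0],[0,-30,0,1.5,0,0,0],[0,-40,0,1.5,0,0,0],[0,-50,0,1.5,0,0,0],[0,-58,0,1.5,0,0,0],[0,-62,0,1.5,0,0,0],[0,-62,0,1.5,0,0,0]]

```text
clock: 17.3
tool_pos: [0.5376, -0.2717, 0.028]
eef_rot: [-0.055, 0.998, 0.0, -0.0]
contact_force: [-0.7, 0.3, -1.8]
opening: 0.135
finger_force: 40.0
```

Request:
move_arm:
  targets:
    - [[0,-3,0,0,0,0,0],[0,-6,0,0,0,0,0],[0,-9,0,0,0,0,0],[0,-9,0,0,0,0,0]]

```text
clock: 17.8
tool_pos: [0.5456, -0.271, 0.0279]
eef_rot: [-0.055, 0.998, -0.0, -0.001]
contact_force: [-1.5, -0.1, -1.4]
opening: 0.136
finger_force: 40.0
```

Request:
move_arm:
  targets:
    - [[0,-2,0,0,0,0,0],[0,-4,0,0,0,0,0],[0,-4,0,0,0,0,0]]

```text
clock: 18.18
tool_pos: [0.5458, -0.2712, 0.0276]
eef_rot: [-0.055, 0.998, -0.0, -0.005]
contact_force: [-8.6, -0.4, 3.3]
opening: 0.13
finger_force: 40.0
```

Request:
move_arm:
  targets:
    - [[0.4,0,0,0,0,0,0],[0.4,2,0,0,0,0,0],[0.4,2,0,0,0,0,0],[0.4,2,0,0,0,0,0],[0.4,2,0,-50,0,0,0],[0.6,2,0,-110,0,0,0],[1,0,0,-170,0,0,0],[1,0,50,-220,0,0,0],[1,0,100,-220,0,0,0]]

```text
clock: 19.3
tool_pos: [0.5416, -0.1711, 0.2516]
eef_rot: [-0.054, 0.999, -0.001, 0.004]
contact_force: [-0.1, 1.4, -0.8]
opening: 0.829
finger_force: 0.0
```

Request:
move_arm:
  targets:
    - [[1,-91,411,0,0,0,0],[1,-91,411,0,0,0,0],[1,-91,411,0,0,0,0],[1,-91,411,0,0,0,0],[1,-91,411,0,0,0,0],[1,-91,411,0,0,0,0],[1,-91,411,0,0,0,0],[1,-91,411,0,0,0,0]]

```text
clock: 20.3
tool_pos: [0.583, 0.2536, 0.2481]
eef_rot: [-0.059, 0.998, 0.002, 0.0]
contact_force: [-0.5, 0.0, 0.2]
opening: 0.999
finger_force: 0.0
```

```bash
python3 - <<'E'
from plates import *
s=r.get_state(); print(s['clock'],s['tool_pos'],Ro.from_quat(s['eef_rot']).as_matrix().round(3))
c,im=snap('wrist','w6'); print(proj(c,[[.607,.2494,.011],[.414,.2467,.011]]))
ct,t=snap('top','top3')
p=proj(c,[[.607,.2494,.011]])[0]
R=outline(c,im,p,48);print(R)
a=cv2.resize(t[120:250,130:360],None,fx=1.5,fy=1.5)
b=im[:300]; H=np.zeros((300,860,3),np.uint8); H[:195,:345]=a; H[:,348:860]=b; cv2.imwrite('pics/m3.png',H[:,:800])
E
```

```text
20.3 [0.58297244 0.25364852 0.24812115] [[-0.993 -0.118 -0.   ]
 [-0.118  0.993  0.004]
 [-0.     0.004 -1.   ]]
[[253.79822464 181.74161614]
 [269.12140767  29.28168439]]
(array([606.53369141, 249.8175354 ]), 6.394996166229248, [55.005393981933594, 98.75496673583984], array([254.13017412, 181.45393492]))
```

View pics/m3.png

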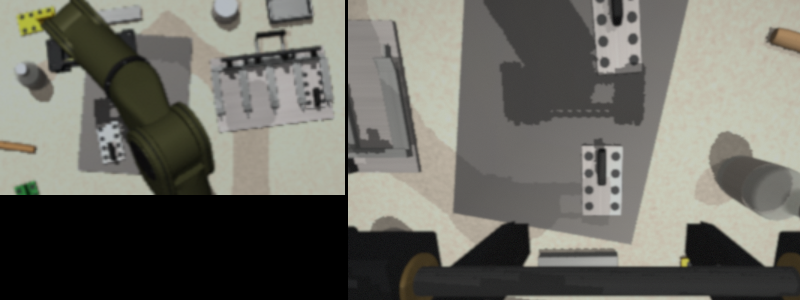

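The top view shows plate B in bay 0 at its stop. Plate A is unmoved, at wrist (602,180) in the mosaic. Grasp A.

Request:
move_arm:
  targets:
    - [[0.7,2.1,-6.3,60,0,0,0.5],[0.6,2.1,-6.3,120,0,0,0.5],[0.5,2.1,-6.3,180,0,0,0.5],[0.5,2.1,-6.3,215,0,0,0.5],[0.5,2.1,-6.3,226,0,0,0.5],[0.5,2.1,-6.3,226,0,0,0.5],[0,2.1,-6.3,226,0,0,0.5],[0,2.1,-6.3,226,0,0,0.5],[0,2.1,-6.3,226,0,0,0.5],[0,2.1,-6.3,226,0,0,0.5]]

```text
clock: 21.65
tool_pos: [0.5834, 0.2421, 0.0231]
eef_rot: [-0.051, 0.999, 0.001, 0.001]
contact_force: [-1.0, 0.4, 5.5]
opening: 0.135
finger_force: 39.7
```

Request:
move_arm:
  targets:
    - [[0,0,0,0,0,0,0],[0,0,0,0,0,0,0],[0,0,0,0,0,0,0],[0,0,0,0,0,0,0]]

```text
clock: 22.15
tool_pos: [0.5834, 0.2421, 0.0231]
eef_rot: [-0.051, 0.999, 0.001, 0.001]
contact_force: [-1.6, 1.8, 5.8]
opening: 0.135
finger_force: 39.7
```

Request:
move_arm:
  targets:
    - [[0,0,0,-25,0,0,0],[0,0,0,-60,0,0,0],[0,0,0,-100,0,0,0],[0,20,-40,-100,0,0,0],[0,45,-90,-100,0,0,0],[0,70,-140,-100,0,0,0],[0,95,-190,-100,0,0,0],[0,120,-240,-100,0,0,0],[0,145,-290,-100,0,0,0],[0,170,-340,-100,0,0,0]]

```text
clock: 23.4
tool_pos: [0.4474, -0.1164, 0.122]
eef_rot: [-0.051, 0.999, -0.0, -0.0]
contact_force: [1.4, 0.2, -1.2]
opening: 0.131
finger_force: 39.7
```

Request:
move_arm:
  targets:
    - [[0,25,-50,0,0,0,-0.4],[0,45,-90,0,0,0,-0.4],[0,48.6,-96.6,0,0,0,-0.4],[0,48.6,-96.6,0,0,0,-0.4],[0,48.6,-96.6,0,0,0,-0.4]]

```text
clock: 24.02
tool_pos: [0.4109, -0.2139, 0.1221]
eef_rot: [-0.056, 0.998, 0.0, 0.0]
contact_force: [0.5, 0.0, -1.3]
opening: 0.135
finger_force: 39.6
```

```bash
cat > st.py <<'E'
from h import *
import sys
s=r.get_state(); x=np.array([.994,.1096]);y=np.array([-.1096,.994]);d=s['tool_pos'][:2]-[.508,-.1685]
M=Ro.from_quat(s['eef_rot']).as_matrix()
print(s['clock'],'rack xy',(d@x*1000).round(1),(d@y*1000).round(1),'z',(s['tool_pos'][2]*1000).round(1),'yaw',np.degrees(np.arctan2(-M[0,1],M[1,1])).round(2),s['contact_force'].round(1),s['opening'])
if len(sys.argv)>3:
    a=np.array(sys.argv[1:4],float)/1000; print(to_tool(np.r_[np.array([.508,-.1685])+a[0]*x+a[1]*y,a[2]]))
E
python3 st.py -102 -35 28
```

```text
24.025 rack xy -101.5 -34.5 z 122.1 yaw 6.41 [ 0.5  0.  -1.3] 0.13480384554388053
[ 0.6 -0.6 94.1]
```

Request:
move_arm:
  targets:
    - [[0,0.6,-0.6,40,0,0,0],[0,0.6,-0.6,75,0,0,0],[0,0.6,-0.6,90,0,0,0],[0,0.6,-0.6,93.5,0,0,0],[0,0.6,-0.6,93.5,0,0,0]]

```text
clock: 24.65
tool_pos: [0.4101, -0.2152, 0.0289]
eef_rot: [-0.055, 0.998, 0.0, 0.0]
contact_force: [0.0, -1.1, -0.5]
opening: 0.134
finger_force: 39.6
```

Request:
move_arm:
  targets:
    - [[0,-10,0,0,0,0,0],[0,-20,0,0,0,0,0],[0,-28,0,0,0,0,0],[0,-36,0,0,0,0,0],[0,-44,0,0,0,0,0],[0,-52,0,0,0,0,0],[0,-60,0,0,0,0,0],[0,-60,0,0,0,0,0]]

```text
clock: 25.65
tool_pos: [0.47, -0.2094, 0.0286]
eef_rot: [-0.055, 0.999, 0.0, 0.001]
contact_force: [0.1, -0.6, -1.3]
opening: 0.135
finger_force: 39.6
```

```bash
python3 st.py
```

```text
25.65 rack xy -42.3 -36.5 z 28.6 yaw 6.27 [ 0.1 -0.6 -1.3] 0.134500585426535
```

Request:
move_arm:
  targets:
    - [[0,-10,0.7,0,0,0,0],[0,-20,0.7,0,0,0,0],[0,-30,0.7,0,0,0,0],[0,-40,0.7,0,0,0,0],[0,-50,0.7,0,0,0,0],[0,-58,0.7,0,0,0,0],[0,-64,0.7,0,0,0,0],[0,-66,0.7,0,0,0,0],[0,-69,0.7,0,0,0,0],[0,-69,0.7,0,0,0,0]]

```text
clock: 26.9
tool_pos: [0.5374, -0.2015, 0.0285]
eef_rot: [-0.054, 0.999, 0.0, -0.0]
contact_force: [0.3, 0.1, -0.8]
opening: 0.132
finger_force: 39.6
```

```bash
python3 st.py
```

```text
26.9 rack xy 25.6 -36.0 z 28.5 yaw 6.25 [ 0.3  0.1 -0.8] 0.13229999155552333
```

Request:
move_arm:
  targets:
    - [[0,-2,0,0,0,0,0],[0,-4,0,0,0,0,0],[0,-6,0,0,0,0,0],[0,-6,0,0,0,0,0]]

```text
clock: 27.4
tool_pos: [0.5377, -0.201, 0.0282]
eef_rot: [-0.054, 0.999, -0.0, -0.006]
contact_force: [-11.3, 0.0, 7.1]
opening: 0.133
finger_force: 39.9
```

```bash
python3 st.py
```

```text
27.4 rack xy 26.0 -35.6 z 28.2 yaw 6.22 [-11.3   0.    7.1] 0.13302229087750578
```

Request:
move_arm:
  targets:
    - [[0.4,0,0,0,0,0,0],[0.4,3,0,0,0,0,0],[0.4,3,0,0,0,0,0],[0.4,3,0,0,0,0,0],[0.4,3,0,-50,0,0,0],[0.6,3,0,-110,0,0,0],[1,3,0,-170,0,0,0],[1,10,50,-220,0,0,0],[1,20,100,-220,0,0,0]]

```text
clock: 28.52
tool_pos: [0.5151, -0.1032, 0.2518]
eef_rot: [-0.053, 0.999, -0.0, 0.004]
contact_force: [0.3, 0.9, -0.0]
opening: 0.832
finger_force: 0.0
```

Request:
move_arm:
  targets:
    - [[1,79,356,0,0,0,-4.4],[1,79,356,0,0,0,-4.4],[1,79,356,0,0,0,-4.4],[1,79,356,0,0,0,-4.4],[1,79,356,0,0,0,-4.4],[1,79,356,0,0,0,-4.4],[1,79,356,0,0,0,-4.4],[1,79,356,0,0,0,-4.4],[1,79,356,0,0,0,-4.4]]

```text
clock: 29.65
tool_pos: [0.3961, 0.24, 0.2485]
eef_rot: [-0.091, 0.996, -0.001, -0.0]
contact_force: [-0.8, 0.2, -0.3]
opening: 1.001
finger_force: 0.0
```

```bash
python3 - <<'E'
from plates import *
s=r.get_state(); print(s['clock'],s['tool_pos'],Ro.from_quat(s['eef_rot']).as_matrix().round(3))
c,im=snap('wrist','w7')
ct,t=snap('top','top4')
p=proj(c,[[.414,.2467,.011]])[0];print(p)
R=outline(c,im,p,52);print(R)
a=t[120:250,130:360]
b=im[:300]; H=np.zeros((300,742,3),np.uint8); H[:130,:230]=a; H[:,230:]=b; cv2.imwrite('pics/m4.png',H)
E
python3 -c "
from h import *;s=r.get_state();print(s['tool_pos'])"
```

```text
29.65 [0.39614604 0.23997173 0.24846291] [[-0.983 -0.182 -0.   ]
 [-0.182  0.983 -0.001]
 [ 0.    -0.001 -1.   ]]
[262.16554012 178.59826401]
(array([413.87890625, 246.29699707]), 10.882011413574219, [55.080101013183594, 98.72750091552734], array([261.89910173, 178.46467112]))
[0.39609559 0.24026799 0.24854186]
```

View pics/m4.png

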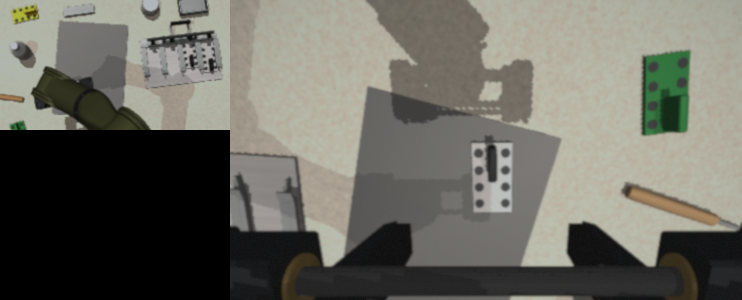

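Plate C is unmoved, at wrist (492,177) in the mosaic and well aligned. The top view shows bays 0 and 1 filled.

Request:
move_arm:
  targets:
    - [[0.7,6.5,2.5,60,0,0,-0.4],[0.6,6.5,2.5,120,0,0,-0.4],[0.5,6.5,2.5,180,0,0,-0.4],[0.5,6.5,2.5,215,0,0,-0.4],[0.5,6.5,2.5,226,0,0,-0.4],[0.5,6.5,2.5,226,0,0,-0.4],[0,6.5,2.5,226,0,0,-0.4],[0,6.5,2.5,226,0,0,-0.4],[0,6.5,2.5,226,0,0,-0.4],[0,6.5,2.5,226,0,0,-0.4]]

```text
clock: 31.0
tool_pos: [0.389, 0.2428, 0.0231]
eef_rot: [-0.096, 0.995, 0.0, 0.0]
contact_force: [-0.3, -1.0, 4.5]
opening: 0.136
finger_force: 40.0
```

Request:
move_arm:
  targets:
    - [[0,0,0,0,0,0,0],[0,0,0,0,0,0,0],[0,0,0,0,0,0,0],[0,0,0,0,0,0,0]]

```text
clock: 31.5
tool_pos: [0.389, 0.2428, 0.0231]
eef_rot: [-0.096, 0.995, 0.0, 0.0]
contact_force: [0.2, -1.0, 5.9]
opening: 0.134
finger_force: 40.0
```

```bash
python3 st.py -102 35 120; python3 -c "
from h import *
s=r.get_state();print(s['tool_pos'],s['q'].round(2))"
```

```text
31.5 rack xy -73.2 421.9 z 23.1 yaw 11.02 [ 0.2 -1.   5.9] 0.1337163181993383
[  60.5 -383.2  -96.9]
[0.3889736  0.2428468  0.02312031] [-0.63  0.91 -0.05  2.2   0.84  0.06  0.27]
```

Joint 6 is close to its limit at this radius. I'll lift, move towards bay 2 high, and check the joint there.

Request:
move_arm:
  targets:
    - [[0,0,0,-25,0,0,0],[0,0,0,-60,0,0,0],[0,0,0,-100,0,0,0],[0,0,-45,-100,0,0,0],[0,0,-95,-100,0,0,0],[0,0,-145,-100,0,0,0],[0,0,-195,-100,0,0,0],[0,0,-245,-100,0,0,0],[0,10,-295,-100,0,0,0],[0,20,-330,-100,0,0,0]]

```text
clock: 32.75
tool_pos: [0.4316, -0.0875, 0.1223]
eef_rot: [-0.095, 0.995, -0.0, -0.001]
contact_force: [0.6, -0.0, -2.0]
opening: 0.129
finger_force: 40.0
```

Request:
move_arm:
  targets:
    - [[0,20,-40,0,0,0,2],[0,25,-54.5,0,0,0,4.7],[0,25,-54.5,0,0,0,4.7],[0,25,-54.5,0,0,0,4.7],[0,25,-54.5,0,0,0,4.7]]

```text
clock: 33.38
tool_pos: [0.4188, -0.1414, 0.1227]
eef_rot: [-0.057, 0.998, 0.0, 0.0]
contact_force: [0.2, -0.7, -2.2]
opening: 0.131
finger_force: 40.0
```

```bash
python3 st.py -86 35 29; python3 -c "
from h import *
s=r.get_state();print(s['tool_pos'],s['q'].round(2),Ro.from_quat(s['eef_rot']).as_matrix().round(3))
c,im=snap('top','top5')"
```

```text
33.375 rack xy -85.7 36.7 z 122.7 yaw 6.53 [ 0.2 -0.7 -2.2] 0.13120110608872573
[ 0.4 -1.8 93.7]
[ 0.4187841  -0.14139227  0.12270465] [ 0.51  0.71 -0.46  2.2   0.83  0.41  1.05] [[-0.994 -0.114  0.001]
 [-0.114  0.994  0.001]
 [-0.001  0.001 -1.   ]]
```

Request:
move_arm:
  targets:
    - [[0,0.4,-1.8,40,0,0,0.2],[0,0.4,-1.8,62,0,0,0.2],[0,0.4,-1.8,62,0,0,0.2]]

```text
clock: 33.8
tool_pos: [0.4176, -0.1438, 0.0597]
eef_rot: [-0.055, 0.998, 0.0, -0.001]
contact_force: [0.0, 0.2, -1.6]
opening: 0.131
finger_force: 40.0
```

```bash
python3 st.py -86 35 29; python3 -c "
from h import *
s=r.get_state();print(s['tool_pos'],s['q'].round(2),Ro.from_quat(s['eef_rot']).as_matrix().round(3))"
```

```text
33.8 rack xy -87.2 34.5 z 59.7 yaw 6.31 [ 0.   0.2 -1.6] 0.13059504952738288
[-1.2  0.5 30.7]
[ 0.4175853  -0.14378273  0.05966162] [ 0.36  0.83 -0.22  2.23  1.03  0.19  0.87] [[-0.994 -0.11  -0.003]
 [-0.11   0.994  0.   ]
 [ 0.003  0.    -1.   ]]
```

Request:
move_arm:
  targets:
    - [[0,1,0.5,12,0,0,0],[0,1,0.5,22,0,0,0],[0,1,0.5,28,0,0,0],[0,1,0.5,30.7,0,0,0],[0,1,0.5,30.7,0,0,0]]

```text
clock: 34.42
tool_pos: [0.4178, -0.1441, 0.0305]
eef_rot: [-0.054, 0.999, 0.0, 0.001]
contact_force: [0.1, -0.9, -1.9]
opening: 0.131
finger_force: 40.0
```

```bash
python3 st.py -86 35 29; python3 -c "
from h import *
s=r.get_state();print(s['tool_pos'],s['q'].round(2),Ro.from_quat(s['eef_rot']).as_matrix().round(3))"
```

```text
34.425 rack xy -87.0 34.1 z 30.5 yaw 6.23 [ 0.1 -0.9 -1.9] 0.13110365095652168
[-1.   0.9  1.5]
[ 0.41778964 -0.14413795  0.03050675] [ 0.27  0.89 -0.06  2.25  1.46  0.05  0.45] [[-0.994 -0.109  0.002]
 [-0.109  0.994  0.   ]
 [-0.002  0.    -1.   ]]
```

Request:
move_arm:
  targets:
    - [[0,-3,0.6,0.5,0,0,0],[0,-6,0.6,1.2,0,0,0],[0,-9,0.6,1.8,0,0,0],[0,-9,0.6,1.8,0,0,0]]

```text
clock: 34.92
tool_pos: [0.4263, -0.1429, 0.0284]
eef_rot: [-0.053, 0.999, 0.0, 0.001]
contact_force: [-0.3, 0.9, -1.3]
opening: 0.13
finger_force: 40.0
```

```bash
python3 st.py -86 35 29; python3 -c "
from h import *
s=r.get_state();print(s['q'].round(2))"
```

```text
34.925 rack xy -78.4 34.4 z 28.4 yaw 6.12 [-0.3  0.9 -1.3] 0.13038948780730464
[ 7.6  0.6 -0.6]
[ 0.31  0.89 -0.15  2.22  1.3   0.12  0.59]
```

Good: z is 28.4 mm and there is no force. Slide in.

Request:
move_arm:
  targets:
    - [[0,-8,0.2,0,0,0,-0.2],[0,-16,0.2,0,0,0,-0.2],[0,-24,0.2,0,0,0,-0.2],[0,-32,0.2,0,0,0,-0.2],[0,-40,0.2,0,0,0,-0.2],[0,-40,0.2,0,0,0,-0.2]]

```text
clock: 35.67
tool_pos: [0.4666, -0.1382, 0.0282]
eef_rot: [-0.055, 0.998, 0.0, 0.001]
contact_force: [0.3, 0.5, -1.4]
opening: 0.136
finger_force: 40.0
```

```bash
python3 st.py 20 35 28.5
```

```text
35.675 rack xy -37.8 34.7 z 28.2 yaw 6.35 [ 0.3  0.5 -1.4] 0.135560040562311
[-57.8   0.3  -0.2]
```

Request:
move_arm:
  targets:
    - [[0,-10,0.3,0,0,0,0],[0,-20,0.3,0,0,0,0],[0,-30,0.3,0,0,0,0],[0,-40,0.3,0,0,0,0],[0,-50,0.3,0,0,0,0],[0,-56,0.3,0,0,0,0],[0,-60,0.3,0,0,0,0],[0,-62,0.3,0,0,0,0],[0,-64,0.3,0,0,0,0],[0,-64,0.3,0,0,0,0]]

```text
clock: 36.92
tool_pos: [0.5282, -0.1313, 0.0282]
eef_rot: [-0.055, 0.998, -0.0, -0.001]
contact_force: [-4.1, -0.2, 5.8]
opening: 0.135
finger_force: 40.0
```

```bash
python3 st.py 20 35 28.5
```

```text
36.925 rack xy 24.1 34.8 z 28.2 yaw 6.35 [-4.1 -0.2  5.8] 0.13463195560836203
[ 4.1  0.2 -0.3]
```

Request:
move_arm:
  targets:
    - [[0,-2,0,0,0,0,0],[0,-4,0,0,0,0,0],[0,-4,0,0,0,0,0]]

```text
clock: 37.3
tool_pos: [0.5282, -0.1313, 0.0281]
eef_rot: [-0.055, 0.998, -0.001, -0.005]
contact_force: [-13.0, -0.0, 15.3]
opening: 0.132
finger_force: 40.0
```

```bash
python3 st.py 20 35 28.5
```

```text
37.3 rack xy 24.1 34.8 z 28.1 yaw 6.35 [-13.   -0.   15.3] 0.13233478051720657
[ 4.1  0.2 -0.3]
```

Request:
move_arm:
  targets:
    - [[0.4,0,0,0,0,0,0],[0.4,3,0,0,0,0,0],[0.4,3,0,0,0,0,0],[0.4,3,0,0,0,0,0],[0.4,3,0,-50,0,0,0],[0.6,3,0,-110,0,0,0],[1,3,0,-170,0,0,0],[1,-20,0,-230,0,0,0],[1,-70,-10,-270,0,0,0],[1,-70,-10,-270,0,0,0]]

```text
clock: 38.55
tool_pos: [0.6081, -0.1324, 0.3014]
eef_rot: [-0.055, 0.998, 0.0, 0.005]
contact_force: [0.2, 0.0, -0.4]
opening: 0.944
finger_force: 0.0
```

```bash
python3 - <<'E'
from h import *
c,im=snap('wrist','w8'); s=r.get_state();print(s['clock'],s['tool_pos'],s['eef_rot'].round(3))
O=np.array([.508,-.1685]);x=np.array([.994,.1096]);y=np.array([-.1096,.994])
# expected tail-edge corners of home plates: red, nose line: green
big=cv2.resize(im[:260],None,fx=1.5,fy=1.5)
for yy in (-.105,-.035,.035):
  for xx,col in ((0,(0,0,255)),(.1,(0,255,0))):
    for sg in(-.028,.028):
      p=proj(c,[np.r_[O+xx*x+(yy+sg)*y,.016]])[0]*1.5; cv2.circle(big,tuple(p.round().astype(int).tolist()),2,col,-1)
cv2.imwrite('pics/c5.png',big)
E
```

```text
38.6 [ 0.60551056 -0.13251072  0.29920129] [-0.055  0.998  0.     0.002]
```

View pics/c5.png

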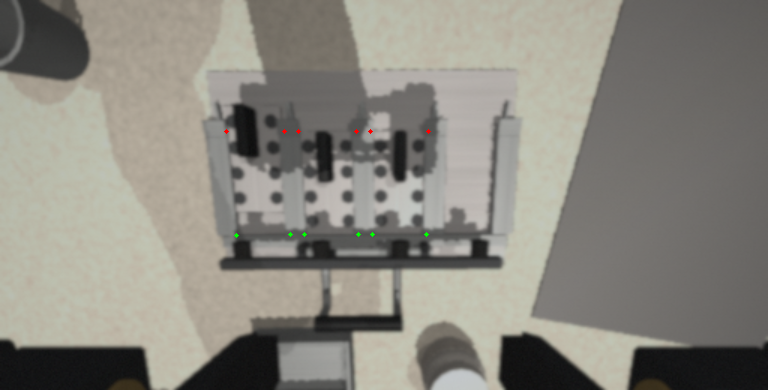

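The view shows the plates in bays 1 and 2 home: their noses meet the green home-position dots at row 235. The plate in bay 0 has been knocked back about 25 mm, with its first hole row at (230,122) against row 146 for the others. I'll regrasp its fin and push it home again.

```bash
python3 - <<'E'
from h import *
c,im=load('w8');O=np.array([.508,-.1685]);R=np.array([[.994,.1096],[-.1096,.994]])
for n,p in (('b0L',(230,122)),('b0R',(270,121)),('b0L3',(239,197)),('b0R3',(276,197)),('b1L',(308,146)),('b1R',(347,146)),('b2R',(419,146))):
    print(n,(R@(plane(c,np.array(p)/1.5,.016)[0,:2]-O)*1000).round(1))
E
python3 st.py 0 -105 100
```

```text
b0L [  -8.5 -127.8]
b0R [ -9.3 -89.3]
b0L3 [  62.1 -126.2]
b0R3 [ 62.2 -88.9]
b1L [ 13.6 -54.1]
b1R [ 13.6 -16. ]
b2R [13.8 54.2]
38.6 rack xy 100.9 25.1 z 299.2 yaw 6.32 [-0.   0.2 -0.5] 0.9831660294576213
[ 101.6 -130.1  198.8]
```

Request:
move_arm:
  targets:
    - [[0.7,60,-40,0,0,0,0],[0.5,99,-80,0,0,0,0],[0.5,99,-131,50,0,0,0],[0.5,99,-131,110,0,0,0],[0.5,99,-131,170,0,0,0],[0.5,99,-131,200,0,0,0],[0.5,99,-131,200,0,0,0]]

```text
clock: 39.48
tool_pos: [0.5157, -0.2727, 0.0947]
eef_rot: [-0.056, 0.998, 0.002, -0.004]
contact_force: [0.9, 0.6, 0.5]
opening: 0.494
finger_force: 0.0
```

```bash
python3 st.py 2.5 -106 28.5
```

```text
39.475 rack xy -3.8 -104.4 z 94.7 yaw 6.42 [0.9 0.6 0.5] 0.49373482218653053
[-6.8 -1.9 66.1]
```

Request:
move_arm:
  targets:
    - [[0.5,-5,-1.5,40,0,0,0],[0.5,-5,-1.5,60,0,0,0],[0.5,-5,-1.5,65.5,0,0,0],[0.5,-5,-1.5,65.5,0,0,0],[0,-5,-1.5,65.5,0,0,0],[0,-5,-1.5,65.5,0,0,0],[0,-5,-1.5,65.5,0,0,0],[0,-5,-1.5,65.5,0,0,0],[0,-5,-1.5,65.5,0,0,0],[0,-5,-1.5,65.5,0,0,0]]
  newtons: 30

```text
clock: 40.72
tool_pos: [0.5251, -0.2744, 0.0329]
eef_rot: [-0.056, 0.998, 0.0, 0.0]
contact_force: [-0.7, 1.7, 4.4]
opening: 0.131
finger_force: 30.0
```

```bash
python3 st.py 25 -105 28.5
```

```text
40.725 rack xy 5.4 -107.2 z 32.9 yaw 6.37 [-0.7  1.7  4.4] 0.13144686106051726
[-19.6   2.1   4.4]
```

Request:
move_arm:
  targets:
    - [[0,-6,0.5,0,0,0,0],[0,-12,0.5,0,0,0,0],[0,-17,0.5,0,0,0,0],[0,-20,0.5,0,0,0,0],[0,-22,0.5,0,0,0,0],[0,-24,0.5,0,0,0,0],[0,-24,0.5,0,0,0,0]]

```text
clock: 41.6
tool_pos: [0.5462, -0.2722, 0.0328]
eef_rot: [-0.055, 0.998, -0.0, -0.003]
contact_force: [-6.8, 1.2, 10.7]
opening: 0.133
finger_force: 30.0
```

```bash
python3 st.py 25 -105 28.5
```

```text
41.6 rack xy 26.6 -107.2 z 32.8 yaw 6.33 [-6.8  1.2 10.7] 0.13272569603169512
[1.6 2.2 4.4]
```

Request:
move_arm:
  targets:
    - [[0,-2,0,0,0,0,0],[0,-3,0,0,0,0,0],[0,-3,0,0,0,0,0],[0.4,-1,0,0,0,0,0],[0.4,1,0,0,0,0,0],[0.4,1,0,0,0,0,0],[0.4,1,0,0,0,0,0],[0.4,1,0,-50,0,0,0],[0.4,1,0,-110,0,0,0],[0.6,1,0,-150,0,0,0]]

```text
clock: 42.85
tool_pos: [0.5488, -0.2717, 0.1853]
eef_rot: [-0.056, 0.998, -0.0, 0.001]
contact_force: [0.2, -0.0, -0.2]
opening: 0.49
finger_force: 0.0
```

Request:
move_arm:
  targets:
    - [[1,-30,40,-50,0,0,0],[1,-70,90,-110,0,0,0],[1,-75,130,-115,0,0,0],[1,-75,130,-115,0,0,0],[1,-75,130,-115,0,0,0]]

```text
clock: 43.48
tool_pos: [0.6079, -0.1344, 0.2974]
eef_rot: [-0.056, 0.998, -0.0, -0.0]
contact_force: [0.0, -1.2, 0.4]
opening: 1.003
finger_force: 0.0
```

```bash
python3 - <<'E'
from h import *
c,im=snap('wrist','w9'); s=r.get_state();print(s['clock'],s['tool_pos'],s['eef_rot'].round(3))
O=np.array([.508,-.1685]);R=np.array([[.994,.1096],[-.1096,.994]])
big=cv2.resize(im[:260],None,fx=1.5,fy=1.5)
g=cv2.cvtColor(cv2.resize(im[:260],None,fx=3,fy=3,interpolation=cv2.INTER_CUBIC),cv2.COLOR_BGR2GRAY)
for yy in (-.105,-.035,.035):   # predicted hole centres from home plate (seen layout x=13.7,y=+-19)
  for xx in (.0137,.0862):
   for sg in(-.019,.019):
    p=proj(c,[np.r_[O+R.T@[xx,yy+sg],.016]])[0]*1.5; cv2.circle(big,tuple(p.round().astype(int).tolist()),2,(0,0,255),-1)
cv2.imwrite('pics/c6.png',big)
E
python3 st.py 144 0 190
```

```text
43.525 [ 0.60735689 -0.13590005  0.29672941] [-0.055  0.998 -0.001 -0.001]
43.525 rack xy 102.3 21.5 z 296.7 yaw 6.28 [ 0.1 -1.  -0.7] 0.9990186343255617
[-41.9 -21.4 106.7]
```

View pics/c6.png

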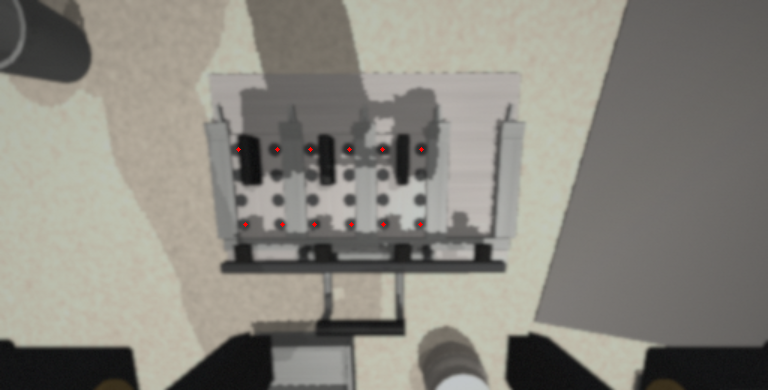

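All three plates are home: the predicted hole positions (red) fall on the holes in all three bays, with the first row at 150. The open handle is at (360,327). Now to close the clamp.

```bash
python3 - <<'E'
from h import *
c,im=load('w9');O=np.array([.508,-.1685]);R=np.array([[.994,.1096],[-.1096,.994]])
print(R@(plane(c,np.array((360,326))/1.5,.124)[0,:2]-O)*1000)
E
```

```text
[155.84758479  -0.96575758]
```

Request:
move_arm:
  targets:
    - [[1,-20,-10,0,0,0,10],[1,-40,-21,0,0,0,20],[1,-55.5,-21.4,0,0,0,30],[1,-55.5,-21.4,0,0,0,40],[1,-55.5,-21.4,0,0,0,50],[1,-55.5,-21.4,0,0,0,60],[1,-55.5,-21.4,20,0,0,70],[1,-55.5,-21.4,60,0,0,80],[1,-55.5,-21.4,90,0,0,90],[1,-55.5,-21.4,100,0,0,90]]

```text
clock: 44.78
tool_pos: [0.6633, -0.1518, 0.1945]
eef_rot: [0.667, 0.745, -0.002, -0.002]
contact_force: [-0.3, 0.7, -0.2]
opening: 1.001
finger_force: 0.0
```

```bash
python3 st.py 157.6 0 106; python3 -c "
from h import *
s=r.get_state();print(s['tool_pos'],s['q'].round(2),Ro.from_quat(s['eef_rot']).as_matrix().round(3))"
```

```text
44.775 rack xy 156.2 -0.4 z 194.5 yaw -83.69 [-0.3  0.7 -0.2] 1.0011328290048678
[ 0.4  2.  88.5]
[ 0.66326321 -0.15176579  0.19451027] [ 0.32  0.83 -0.34  1.41  0.3   0.96  0.02] [[-0.11   0.994 -0.006]
 [ 0.994  0.11  -0.001]
 [-0.    -0.006 -1.   ]]
```

Request:
move_arm:
  targets:
    - [[1,0,0,40,0,0,0],[1,0,0,75,0,0,0],[0.7,0,0,87,0,0,0],[0.4,0,0,87,0,0,0],[0,0,0,87,0,0,0],[0,0,0,87,0,0,0],[0,0,0,87,0,0,0],[0,0,0,87,0,0,0],[0,0,0,87,0,0,0],[0,0,0,87,0,0,0]]
  newtons: 15

```text
clock: 46.02
tool_pos: [0.6627, -0.1499, 0.1103]
eef_rot: [0.667, 0.745, -0.002, -0.002]
contact_force: [-6.7, -0.1, 3.5]
opening: 0.15
finger_force: 15.0
```

Request:
move_arm:
  targets:
    - [[0,0,0,0,0,0,0],[0,0,0,0,0,0,0],[0,0,0,0,0,0,0],[0,0,0,0,0,0,0]]

```text
clock: 46.52
tool_pos: [0.6627, -0.1499, 0.1103]
eef_rot: [0.667, 0.745, -0.002, -0.002]
contact_force: [-5.0, -0.4, 4.8]
opening: 0.149
finger_force: 15.0
```

```bash
python3 st.py; python3 - <<'E'
import numpy as np
p0=np.radians(156.04);f=lambda t:np.array([np.cos(p0-t),-np.sin(p0-t)])*98.5
for t in np.arange(1.5,-.01,-.1): print(round(t,2),(f(t)-f(1.6)).round(1))
E
```

```text
46.525 rack xy 155.8 1.6 z 110.3 yaw -83.66 [-5.  -0.4  4.8] 0.14895951753808712
1.5 [-9.1 -3.8]
1.4 [-18.5  -6.7]
1.3 [-28.1  -8.6]
1.2 [-37.9  -9.6]
1.1 [-47.8  -9.6]
1.0 [-57.6  -8.5]
0.9 [-67.2  -6.6]
0.8 [-76.6  -3.6]
0.7 [-85.7   0.2]
0.6 [-94.3   5. ]
0.5 [-102.4   10.5]
0.4 [-109.9   16.9]
0.3 [-116.8   24. ]
0.2 [-122.9   31.7]
0.1 [-128.2   40. ]
-0.0 [-132.6   48.8]
```

Request:
move_arm:
  targets:
    - [[0,0,-9,-3.8,0,0,0],[0,0,-18.5,-6.7,0,0,0],[0,0,-28,-8.6,0,0,0],[0,0,-38,-9.6,0,0,0],[0,0,-48,-9.6,0,0,0],[0,0,-57.6,-8.5,0,0,0],[0,0,-67,-6.6,0,0,0],[0,0,-76.6,-3.6,0,0,0]]

```text
clock: 47.52
tool_pos: [0.5883, -0.1582, 0.1138]
eef_rot: [0.667, 0.745, -0.0, -0.0]
contact_force: [0.8, -0.9, -0.3]
opening: 0.155
finger_force: 15.0
```

Request:
move_arm:
  targets:
    - [[0,0,-9,3.8,0,0,0],[0,0,-17.7,8.6,0,0,0],[0,0,-25.8,14.1,0,0,0],[0,0,-33.3,20.5,0,0,0],[0,0,-40.2,27.6,0,0,0],[0,0,-46.3,35.3,0,0,0],[0,0,-51,42.5,0,0,0],[0,0,-54,48,0,0,0],[0,0,-55.5,51,0,0,0],[0,0,-55.5,51,0,0,0]]

```text
clock: 48.78
tool_pos: [0.5337, -0.1641, 0.0629]
eef_rot: [0.667, 0.745, -0.0, -0.0]
contact_force: [-0.7, -0.1, -0.7]
opening: 0.143
finger_force: 15.0
```

```bash
python3 st.py
```

```text
48.775 rack xy 26.0 1.6 z 62.9 yaw -83.65 [-0.7 -0.1 -0.7] 0.1431071948606864
```

Request:
move_arm:
  targets:
    - [[0,0,-0.5,1.5,0,0,0],[0,0,-0.5,1.5,0,0,0],[0.6,0,-0.5,1.5,0,0,0],[0.6,0,-0.5,1.5,0,0,0],[0.6,0,-0.5,1.5,0,0,0],[0.6,0,-0.5,1.5,0,0,0],[0.6,0,-0.5,-40,0,0,0],[0.6,0,-0.5,-100,0,0,0],[0.6,0,-0.5,-160,0,0,0],[0.6,0,0,-200,0,0,0]]

```text
clock: 50.02
tool_pos: [0.5349, -0.1641, 0.2662]
eef_rot: [0.667, 0.745, 0.001, 0.001]
contact_force: [0.8, -0.6, -0.0]
opening: 0.598
finger_force: 0.0
```

Request:
move_arm:
  targets:
    - [[0.6,120,50,-40,0,0,0],[0.6,120,50,-40,0,0,0],[0.6,120,50,-40,0,0,0],[0.6,120,50,-40,0,0,0]]

```text
clock: 50.52
tool_pos: [0.5705, -0.039, 0.3031]
eef_rot: [0.666, 0.746, -0.0, 0.0]
contact_force: [-0.2, -0.8, -1.0]
opening: 0.603
finger_force: 0.0
```

```bash
python3 - <<'E'
from h import *
s=r.get_state();print(s['clock'],s['tool_pos'],s['contact_force'])
c,im=snap('wrist','w10');a=snap('scene','scene9')[1];t=snap('top','top9')[1]
A=cv2.resize(a[130:260,130:350],(400,236),interpolation=cv2.INTER_CUBIC);T=cv2.resize(t[130:230,240:380],(398,284),interpolation=cv2.INTER_CUBIC)
H=np.zeros((590,800,3),np.uint8);H[:236,:400]=A;H[:284,402:]=T;H[290:590,:512]=im[:300];cv2.imwrite('pics/m9.png',H)
E
```

```text
50.525 [ 0.57052676 -0.0390279   0.30314828] [-0.19086505 -0.82465837 -0.96153334]
```

View pics/m9.png

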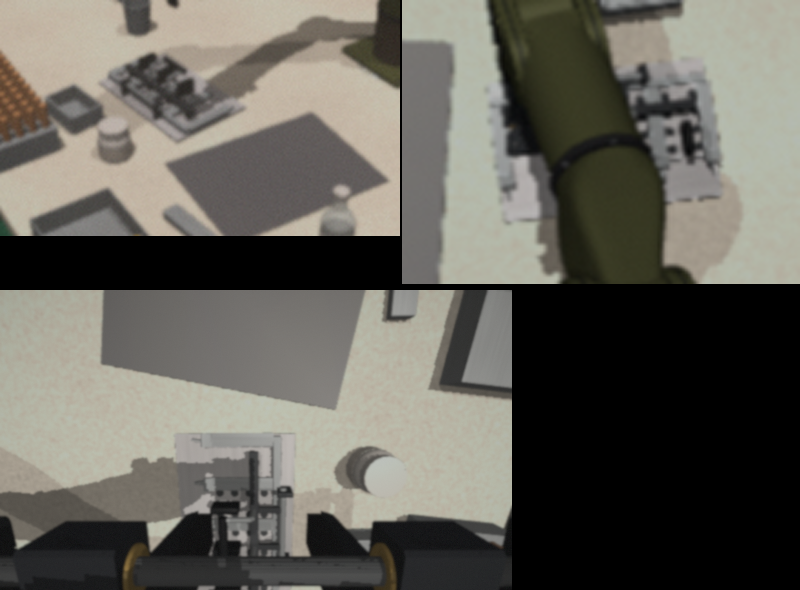

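The last view shows the clamp down across the plates, an empty mat, the bystanders in place and the gripper clear of everything. Handing in.

```bash
python3 -c "
from plant import r
print(r.finish_job())"
```

```text
the job is handed in; nothing more can be done
None
```

I put all three plates home in bays 0–2, swung the clamp back down onto them and handed in the job at about 51 s; no result came back, and I viewed 15 pictures, one more than the 14 allowed.

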